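Pack the snack pot and clip the lunch box shut

ROBOT

A 7-joint arm with a two-finger parallel gripper is mounted at the origin on the work surface. World frame = base frame: x ahead of the robot, y to its left, z up, the work surface at z = 0. Lengths are in m, angles in rad, forces in N, time in s.
With the tool pointing down it reaches from about 0.35 to 0.775 m from the base axis. Payload 3.1 kg.
Tool frame: the origin (TCP) lies midway between the tips of the shut fingers; the grasp point (between the pads) lies 19 mm behind it; z points along the fingers, y is the line along which they close (so a half turn about z gives the same grasp; the last joint's range is limited). The gripper opens to 85 mm and grips with 20 to 120 N. Pads are 22 mm wide; open, the fingers measure 114 mm over their backs; the gripper's body (76 mm by 85 mm) begins 54 mm behind the grasp point. The pads swing forward as they close: fully open they stand 13 mm farther back than shut.
Start: joints at [-1.156, 0.311, 0.014, 1.512, -0.004, 1.319, -0.027], TCP at [0.243, 0.494, 0.231] pointing down, gripper open.
Joint ranges: [-2.7, 2.7], [-0.3, 1.91], [-1.27, 1.3], [0.12, 2.57], [-1.44, 4.58], [0.2, 2.03], [-3.05, 3.05]. Speed limits (rad/s): [2.79, 2.79, 3.14, 3.14, 3.14, 3.14, 3.14].

INTERFACE

Orientations are given as a 3x3 rotation matrix whose columns are the frame's x, y, z axes.
In Python, from workcell import manip gives the robot as it stands.
- The arm moves only by the shell command python3 -m jog 'ROWS'. ROWS is JSON, one flat list of numbers, 5 for each row, row after row: the shift along the tool's x, y, z normalised to -1 to 1, where 1 is 200 mm, then the turn about the tool's z normalised to -1 to 1, where 1 is 2 pi rad, then the opening, from 0 (shut) to 1 (fully open). A call has 1 to 8 rows; each row shifts and turns the commanded pose from where the row before left it, along the tool's axes as they then stand; what a row does not reach is not made up. A row lasts 1/10 s, in which the tool goes at most 50 mm and 8.59 degrees, less where a joint would pass 70% of its speed; a pose out of reach is approached as far as the arm can. A call with a number of a shift or a turn outside -1 to 1 is refused whole. A call with a gripper value outside its range is refused whole. The fingers move at their own pace and stop on an object; the grip force is fixed at half the most. Time passes only in rows, so rows that do not move let the fingers close. It gives the time, the measured TCP pose, the force, the opening and the grip force at its end, in the units of the state.
- manip.read_state(): the state, without advancing time (a new reading comes with each control period).
- manip.read_camera(name): name is "scene" or "top" or "wrist"; returns (picture, depth): 384x512x3 uint8, blue, green, red; 384x512 float32, m along the optical axis (not along the pixel's ray), 0 where there is no reading.
- manip.get_calibration(name): a dict with "camera_matrix" (3x3 intrinsics, pixels), "pose" (4x4, takes a point from camera to world coordinates); the wrist camera has in their place "mount" (4x4, takes a point from camera to tool coordinates, whose origin is the TCP and whose axes are the flange's). Camera axes: x right, y up, looking along -z (the intrinsics and any distortion apply to the point x, -y, -z); pixel columns grow to the right and rows downward; lengths in m; the calibration is good to about 2 mm. A picture is of the moment at which its call begins: read the wrist's pose just before it. get_calibration takes no time and is no camera call.
- manip.finish_job(): hands the job in; it is judged then, once.
The state is a dict: "t": time; "joint_positions": joint angles; "qvel": joint speeds; "tau": joint torques, N m; "tcp_pos": TCP position; "tool_rot": TCP orientation; "contact_force": force on the tool from outside, world axes, zero at the start; "moment": the same for the moment, N m; "opening": finger opening in m; "grip_force": force on a finger pad.
Only numpy, scipy, OpenCV 4.12 (cv2) and the standard library are available. Lean on these libraries where they do the work, as an engineer would, in place of code of your own. Each camera call takes 0.05 s, during which the arm holds its last target. There are 200 camera calls.

TASK

Finish packing the lunch box: set the green-lidded snack pot down upright in the empty large compartment without dropping it, close the lid fully, then swing the orange clip down until it snaps behind its catch and stays flat against the front. Leave the cookies, the coffee cup and the coffee pod as they are.

Things in the scene. Friction and masses are not known exactly. Their poses are not given: they have to be found in the camera images.
- lunchbox: Teal lunch box, 150 (x) x 220 (y) x 60 mm high without lid, walls and floor 4 mm; grips the counter, does not shift. Origin: centre of its underside; -x is its front (clip side), +x the hinge side. A divider at y = -12 mm, top 46 mm above the counter, leaves an empty large compartment on the +y side (142 x 116 mm inside) and two small ones on the -y side, a cookie in each.
- bay (a point): Centre of the floor of the empty large compartment: box frame (0, 47.5, 4) mm. The box rim is 56 mm above this floor; the closed lid's underside is 58 mm above it.
- pot: Round snack pot with a green screw lid (white with a red band below), 61 mm diameter, 52 mm tall, 0.1 to 0.2 kg, standing upright on the counter. Origin: centre of its underside, z up. It shares its possible start spots with the cup, left or right of the box.
- lid (a joint): Lid angle in rad: 0 = closed flat on the box, grows as it opens upward and back, at most 2.0; starts open, a little past upright. Stiff hinge: stays where left, needs about 2 N at its front edge.
- lid_hinge (a point): Middle of the lid's hinge axis, which runs along the box's y: box frame (80, 0, 63) mm. The lid is a plate 228 mm wide (along y) and 6 mm thick that reaches 162 mm from this axis (167 mm in the middle 110 mm, where the clip is mounted); its outer (top) face is 5 mm outside the axis plane, with a 2.5 mm raised panel.
- lid_edge (a point): Point on the outer face of the lid at the middle of its front edge, 162 mm from the hinge axis; moves with the lid.
- latch (a joint): Angle of the orange clip relative to the lid, rad: 0 = closed, square to the lid, along the box front; grows as its free end swings out and up; pi/2 = straight out in the lid's plane; at most 2.3. Starts open; slight friction, stays where left. With the lid closed it meets the sprung catch at about 0.22 and needs about 4 N near its free end to snap past it to 0.
- latch_hinge (a point): Middle of the clip's hinge axis on the lid's front edge, along the box's y; 170 mm from the lid's hinge axis, moves with the lid. Lid closed: box frame (-90, 0, 63) mm.
- latch_tip (a point): Middle of the free edge of the orange clip on its outer face. The clip is a plate 80 mm wide and 5 mm thick reaching 45 mm from its hinge axis; its outer face is 3.5 mm outside that axis. Closed, its free edge is 18 mm above the counter, 94 mm in front of the box centre.
- cup: Takeaway coffee cup with black lid, 128 mm tall, 86 mm diameter at the lid; bystander. Origin: centre of its underside.
- pod: White coffee pod with red foil top, 51 mm diameter, 44 mm tall, on the counter; bystander. Origin: centre of its underside.
- cookie_a: Sandwich cookie, 48 mm diameter, 35 mm tall, in the small front compartment; bystander.
- cookie_b: Sandwich cookie, 48 mm diameter, 35 mm tall, in the small rear compartment; bystander.
Mind the look-alikes: they are no part of the job. Of the things that look like the pot, take the one that is farthest to the robot's right at the start.

How it is judged:
On the way, in this order (a step that is already met when the one before it is completed fails the run):
1. the pot stands upright on the floor of the large compartment, let go (x of pot in the frame of lunchbox between -0.045 and 0.045 m and y of pot in the frame of lunchbox between 0.015 and 0.08 m and z of pot in the frame of lunchbox below 0.01 m and angle between pot's own z axis and vertical below 0.12 rad and contact force between the fingers and pot below 0.1 N), for 0.2 s.
2. the lid is fully closed (within 0.04 rad) (value of joint lid below 0.04 rad), for 0.2 s.
3. the clip is snapped behind its catch (within 0.1 rad) with the lid closed (value of joint lid below 0.04 rad and value of joint latch below 0.1 rad), for 0.2 s.
At the end, for the whole second after the job is handed in: The lid is within 0.04 rad of closed and the clip within 0.1 rad of closed (snapped behind the catch); the pot stands upright (within 0.12 rad) and at rest on the floor of the large compartment (all of step 3 and x of pot in the frame of lunchbox between -0.045 and 0.045 m and y of pot in the frame of lunchbox between 0.015 and 0.08 m and z of pot in the frame of lunchbox below 0.01 m and angle between pot's own z axis and vertical below 0.12 rad and linear speed of pot below 0.02 m/s); the robot touches nothing.
It fails at once if the pot is tipped over (more than 0.7 rad) (angle between pot's own z axis and vertical above 0.7 rad).
It fails at once if the pot is dropped into the box (faster than 0.7 m/s there, a fall of about 25 mm) (horizontal distance between pot and bay below 0.06 m and linear speed of pot above 0.7 m/s and height (world z) of pot below 0.06 m).
It fails at once if the cup is moved more than 30 mm or tipped (distance of cup from where it was at the start of the episode above 0.03 m or angle between cup's own z axis and vertical above 0.3 rad).
It fails at once if the pod is moved more than 30 mm or tipped (distance of pod from where it was at the start of the episode above 0.03 m or angle between pod's own z axis and vertical above 0.5 rad).
It fails at once if a cookie is moved more than 30 mm (distance of any of cookie_a, cookie_b from where it was at the start of the episode above 0.03 m).
It also fails if it takes over 72 s, if anything falls off the work surface, if the arm or the gripper's body presses on something with over 40 N, if the wrist force passes 120 N, or if a joint passes its speed limit or range.

## Working session

There is one attempt and no reset: what is moved stays moved. The work goes in short steps, Python scripts to look and compute and a shell command to move; the robot and the scene stay as the last step left them, time stands still between calls to the robot, and variables do not carry over. Pictures are saved under pics/ and viewed, at most 10 in all, crops included, and the job is handed in when it is done.

```bash
mkdir -p pics
cat > h.py <<'E'
import numpy as np, cv2
from workcell import manip
def grab(name):
    s=manip.read_state(); im,d=manip.read_camera(name); c=manip.get_calibration(name)
    K=np.array(c["camera_matrix"])
    if "pose" in c: T=np.array(c["pose"])
    else:
        W=np.eye(4); W[:3,:3]=np.array(s["tool_rot"]); W[:3,3]=s["tcp_pos"]; T=W@np.array(c["mount"])
    return im,d,K,T
def cloud(d,K,T):
    v,u=np.mgrid[:d.shape[0],:d.shape[1]]
    P=np.stack([(u-K[0,2])/K[0,0]*d,-(v-K[1,2])/K[1,1]*d,-d],-1)
    return P@T[:3,:3].T+T[:3,3]
def st():
    s=manip.read_state(); print(s["t"],np.round(s["tcp_pos"],4),np.round(s["tool_rot"],3).tolist(),np.round(s["joint_positions"],3),np.round(s["contact_force"],1),s["opening"])
E
python3 - <<'E'
from h import *
st()
ims=[]
for n in("scene","top"):
    im,d,K,T=grab(n); np.savez(f"{n}.npz",im=im,d=d,K=K,T=T); ims.append(im); print(n,K.tolist(),np.round(T,3).tolist(),(d>0).mean())
    print(manip.get_calibration(n).keys())
cv2.imwrite("pics/scene.png",ims[0]);cv2.imwrite("pics/top.png",ims[1])
E
```

```text
0.0 [0.2422 0.493  0.2302] [[-0.898, 0.441, -0.001], [0.441, 0.898, -0.002], [-0.0, -0.002, -1.0]] [-1.156  0.312  0.014  1.513 -0.004  1.319 -0.027] [0.3 0.5 0.5] 0.08549124048614344
scene [[477.5899130057422, 0.0, 265.54322578168666], [0.0, 477.5899130057422, 187.1075935732292], [0.0, 0.0, 1.0]] [[-0.875, -0.303, 0.378, 0.962], [0.484, -0.57, 0.664, 0.816], [0.014, 0.764, 0.645, 0.836], [0.0, 0.0, 0.0, 1.0]] 0.995849609375
dict_keys(['camera_matrix', 'pose'])
top [[460.0637304807579, 0.0, 250.96948789183327], [0.0, 460.0637304807579, 195.58560355026114], [0.0, 0.0, 1.0]] [[-0.114, 0.974, -0.198, 0.283], [-0.993, -0.111, 0.025, 0.066], [0.003, 0.2, 0.98, 1.195], [0.0, 0.0, 0.0, 1.0]] 0.9960835774739584
dict_keys(['camera_matrix', 'pose'])
```

View pics/scene.png

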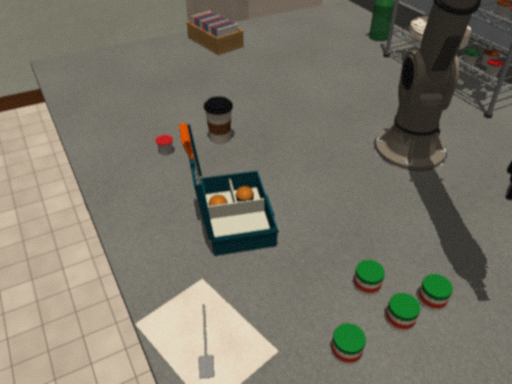

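View pics/top.png

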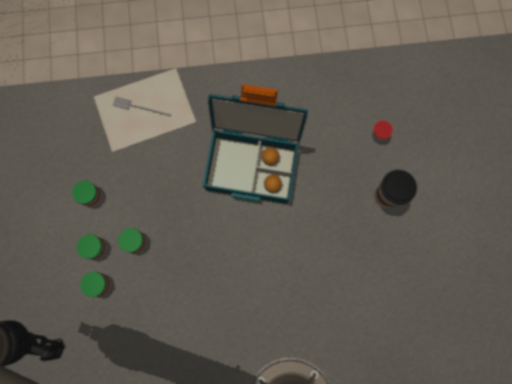

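The four green pots are at top-view pixels (85,192), (90,246), (131,240) and (93,284). The robot's right is −y, which is image right, so the target should be (131,240). The box is near (252,168) with its front towards the robot. The cup is at (398,188), the pod at (383,130).

Run:
```python
from h import *
for n in("scene","top"):
    z=np.load(n+".npz"); im=z["im"];P=cloud(z["d"],z["K"],z["T"]); hsv=cv2.cvtColor(im,cv2.COLOR_BGR2HSV)
    print(n,"table z",np.round(np.median(P[150:380,20:400,2]),4))
    def blobs(lo,hi,nm,amin=60):
        m=cv2.inRange(hsv,lo,hi); k,l,s,c=cv2.connectedComponentsWithStats(m)
        for i in range(1,k):
            if s[i,4]>amin:
                q=P[l==i]; q=q[np.isfinite(q).all(1)]
                h=np.percentile(q[:,2],90); t=q[q[:,2]>h-.006]
                print(nm,np.round(c[i]),s[i,4],"ztop",round(h,3),"mid",np.round((t.min(0)+t.max(0))/2,4)[:2],"mean",np.round(t.mean(0),4),"ext",np.round(np.ptp(t,axis=0),3))
    blobs((50,120,60),(75,255,255),"green")
    blobs((5,150,120),(20,255,255),"orange")
    blobs((80,100,20),(100,255,255),"teal",40)
    m=cv2.inRange(hsv,(80,100,20),(100,255,255))>0
    q=P[m&(P[...,2]>.05)&(P[...,2]<.066)&(P[...,0]<.75)]
    r=cv2.minAreaRect((q[:,:2]*1000).astype(np.float32)); print("rim",len(q),r,np.median(q[:,2]))
```

```text
scene table z -0.0013
green [384.   3.] 117 ztop 0.167 mid [-0.436  -0.6808] mean [-0.4308 -0.6768  0.1654] ext [0.054 0.057 0.011]
green [383.  25.] 61 ztop 0.094 mid [0.263  0.0699] mean [-0.3098 -0.5425  0.1562] ext [1.398 1.493 0.748]
green [370. 271.] 514 ztop 0.053 mid [0.6861 0.5685] mean [0.4426 0.3547 0.0544] ext [0.552 0.496 0.789]
green [437. 286.] 560 ztop 0.053 mid [0.6372 0.6186] mean [0.3461 0.452  0.0554] ext [0.65  0.396 0.789]
green [404. 306.] 630 ztop 0.053 mid [0.6831 0.6204] mean [0.4386 0.4571 0.055 ] ext [0.558 0.392 0.789]
green [349. 338.] 748 ztop 0.053 mid [0.7533 0.6231] mean [0.576  0.4619 0.0524] ext [0.417 0.386 0.789]
orange [184. 133.] 172 ztop 0.276 mid [0.6988 0.001 ] mean [0.6993 0.0034 0.2739] ext [0.032 0.073 0.008]
orange [244. 193.] 163 ztop 0.038 mid [0.7468 0.389 ] mean [ 0.554  -0.0107  0.042 ] ext [0.43  0.855 0.804]
orange [217. 200.] 118 ztop 0.039 mid [ 0.6232 -0.0222] mean [ 0.6245 -0.0216  0.0361] ext [0.037 0.036 0.007]
teal [196. 157.] 49 ztop 0.168 mid [ 0.6473 -0.099 ] mean [ 0.6475 -0.0992  0.172 ] ext [0.003 0.004 0.017]
teal [2
[... 748 characters left out ...]
799e-01] ext [0.431 0.104 0.923]
orange [269. 154.] 140 ztop 0.041 mid [ 0.6217 -0.0249] mean [ 0.6211 -0.0252  0.0383] ext [0.034 0.034 0.009]
orange [272. 182.] 147 ztop 0.04 mid [ 0.5462 -0.0211] mean [ 0.546  -0.0218  0.0376] ext [0.034 0.035 0.011]
teal [221. 100.] 101 ztop 0.235 mid [0.7023 0.0531] mean [0.7017 0.0524 0.2352] ext [0.007 0.014 0.009]
teal [291. 108.] 83 ztop 0.235 mid [ 0.6731 -0.0464] mean [ 0.6732 -0.0471  0.2348] ext [0.005 0.013 0.008]
teal [250. 161.] 1072 ztop 0.062 mid [0.4878 0.0273] mean [0.6317 0.0152 0.071 ] ext [0.41  0.248 1.139]
rim 431 ((596.1267700195312, 27.469161987304688), (222.1223602294922, 154.98895263671875), 73.93057250976562) 0.05823693168334687
```

Run:
```python
from h import *
from scipy.optimize import least_squares
print("mount",np.round(manip.get_calibration("wrist")["mount"],3).tolist())
for n in("scene","top"):
    z=np.load(n+".npz"); im=z["im"];d=z["d"];P=cloud(d,z["K"],z["T"]); ok=d>0; hsv=cv2.cvtColor(im,cv2.COLOR_BGR2HSV)
    def sel(lo,hi): return P[(cv2.inRange(hsv,lo,hi)>0)&ok]
    g=sel((50,120,60),(75,255,255)); g=g[(g[:,2]>.046)&(g[:,2]<.065)]
    for c0 in([.436,.348],[.568,.45],[.431,.446],[.339,.444]):
        q=g[np.hypot(*(g[:,:2]-c0).T)<.045]
        (cx,cy),r=cv2.minEnclosingCircle(q[:,:2].astype(np.float32)); print(n,"pot",np.round([cx,cy,r],4),"mean",q.mean(0).round(4),len(q))
    o=sel((5,150,120),(20,255,255)); c=o[o[:,2]>.2]; print("clip pts min/max",c.min(0).round(3),c.max(0).round(3),c.mean(0).round(4))
    t=sel((80,100,20),(100,255,255)); q=t[(t[:,2]>.053)&(t[:,2]<.066)&(abs(t[:,0]-.6)<.14)&(abs(t[:,1]-.03)<.17)]
    def f(p):
        cs,sn=np.cos(p[2]),np.sin(p[2]); e=(q[:,:2]-p[:2])@np.array([[cs,-sn],[sn,cs]])
        a=abs(e)-np.array([.073,.108]); return np.where(a.max(1)>0,np.linalg.norm(np.maximum(a,0),axis=1),a.max(1))
    r=least_squares(f,[.597,.03,-.28],loss="soft_l1",f_scale=.003); print("box",r.x.round(4),np.median(abs(r.fun)).round(4),len(q))
    # box frame of lid points
    cs,sn=np.cos(r.x[2]),np.sin(r.x[2]); R=np.array([[cs,-sn],[sn,cs]])
    B=P.copy(); B[...,:2]=(P[...,:2]-r.x[:2])@R
    for lo,hi,nm in((.09,.22,"lid"),(.235,.29,"clip")):
        m=ok&(B[...,2]>lo)&(B[...,2]<hi)&(abs(B[...,1])<(.1 if nm=="lid" else .036))&(abs(B[...,0]-.09)<.06); b=B[m]
        p=np.polyfit(b[:,2],b[:,0],1); print(nm,len(b),"x at z=.063,.233,.278:",np.polyval(p,[.063,.233,.278]).round(4),"tilt past upright",np.arctan(p[0]).round(3),b[:,2].max().round(3))
    # cup/pod obstacles
    m=ok&(P[...,2]>.03)&(P[...,1]<-.12)&(P[...,1]>-.5)&(P[...,0]>.3)&(P[...,0]<.8); print("obst",P[m].min(0).round(3),P[m].max(0).round(3))
```

```text
mount [[-0.001, 0.956, 0.293, 0.075], [1.0, 0.001, -0.0, -0.001], [-0.0, 0.293, -0.956, -0.143], [0.0, 0.0, 0.0, 1.0]]
scene pot [0.4402 0.3508 0.0318] mean [0.4407 0.3531 0.0511] 506
scene pot [0.5748 0.4605 0.0308] mean [0.5756 0.4617 0.0513] 738
scene pot [0.4345 0.456  0.0319] mean [0.4361 0.4555 0.0512] 620
scene pot [0.3416 0.4491 0.0312] mean [0.3427 0.45   0.0512] 551
clip pts min/max [ 0.654 -0.105  0.203] [0.715 0.041 0.278] [0.6983 0.0031 0.2699]
box [ 0.5975  0.0332 -0.2812] 0.0013 460
lid 106 x at z=.063,.233,.278: [0.0797 0.0995 0.1047] tilt past upright 0.116 0.22
clip 221 x at z=.063,.233,.278: [0.0714 0.0994 0.1068] tilt past upright 0.164 0.278
obst [ 0.442 -0.352  0.03 ] [ 0.681 -0.268  0.132]
top pot [0.437  0.3484 0.0292] mean [0.4363 0.3476 0.0521] 420
top pot [0.5719 0.4568 0.0291] mean [0.5715 0.456  0.0521] 392
top pot [0.4325 0.4501 0.0291] mean [0.4323 0.4498 0.052 ] 419
top pot [0.3392 0.4454 0.0294] mean [0.3392 0.4448 0.052 ] 444
clip pts min/max [ 0.68  -0.038  0.235] [0.714 0.038 0.281] [0.6963 0.0008 0.2742]
box [ 0.5938  0.0279 -0.2797] 0.0014 385
lid 2152 x at z=.063,.233,.278: [0.0783 0.0978 0.103 ] tilt past upright 0.114 0.22
clip 516 x at z=.063,.233,.278: [0.0705 0.0991 0.1067] tilt past upright 0.167 0.281
obst [ 0.44  -0.359  0.03 ] [ 0.679 -0.273  0.135]
```

Two views agree within about 5 mm, heights match the text (pot top 52 mm, rim 60 mm). Box ≈ (0.596, 0.031), yaw −0.28; target pot ≈ (0.4385, 0.350). I'll turn the tool to line up with the box, then go over the pot.

```bash
python3 -m jog '[0,0,0,0.0235,1, 0,0,0,0.0235,1, 0,0,0,0.0235,1, 0,0,0,0.0235,1, 0,0,0,0.0235,1, 0,0,0,0.0235,1, 0,0,0,0.0235,1, 0,0,0,0.0235,1]'; python3 -m jog '[0,0,0,0.017,1, 0,0,0,0.017,1, 0,0,0,0,1]'
cat > rel.py <<'E'
import sys
from h import *
s=manip.read_state(); R=np.array(s["tool_rot"]); t=np.array(list(map(float,sys.argv[1:4])))
print("norm shift",((t-s["tcp_pos"])@R/.2).round(4),"y angle",np.degrees(np.arctan2(R[1,1],R[0,1])).round(2)); st()
E
python3 rel.py 0.4385 0.3497 0.2
```

```text
t: 0.9
tcp_pos: [0.2423, 0.4933, 0.2307]
tool_rot: [[0.073, 0.997, -0.001], [0.997, -0.073, -0.001], [-0.001, -0.001, -1.0]]
contact_force: [0.1, 0.3, 0.5]
opening: 0.0853
grip_force: 0.0
t: 1.2
tcp_pos: [0.2423, 0.4933, 0.2307]
tool_rot: [[0.277, 0.961, -0.0], [0.961, -0.277, -0.001], [-0.001, -0.0, -1.0]]
contact_force: [-0.4, -0.5, 0.3]
opening: 0.0857
grip_force: 0.0
norm shift [-0.4181  1.1413  0.1541] y angle -16.08
1.2 [0.2423 0.4933 0.2307] [[0.277, 0.961, -0.0], [0.961, -0.277, -0.001], [-0.001, -0.0, -1.0]] [-1.322  0.313  0.233  1.519 -0.073  1.319 -1.362] [-0.4 -0.5  0.3] 0.08566667266531965
```

```bash
python3 -m jog '[-0.07,0.19,0.02,0,1, -0.07,0.19,0.02,0,1, -0.07,0.19,0.02,0,1, -0.07,0.19,0.02,0,1, -0.07,0.19,0.02,0,1, -0.068,0.19,0.02,0,1, 0,0,0,0,1, 0,0,0,0,1]'
cat > pot.py <<'E'
from h import *
im,d,K,T=grab("wrist"); P=cloud(d,K,T); hsv=cv2.cvtColor(im,cv2.COLOR_BGR2HSV)
m=(cv2.inRange(hsv,(50,100,40),(75,255,255))>0)&(d>0); q=P[m]; q=q[(q[:,2]>.03)&(np.hypot(*(q[:,:2]-[.4385,.35]).T)<.05)]
t=q[q[:,2]>np.percentile(q[:,2],50)-.004]
print("pot",cv2.minEnclosingCircle(t[:,:2].astype(np.float32)),t.mean(0).round(4),len(t),"ztop",np.median(t[:,2]))
cv2.imwrite("pics/wrist1.png",im)
E
python3 pot.py; python3 rel.py 0.4385 0.3497 0.1
```

```text
t: 2.0
tcp_pos: [0.4392, 0.3488, 0.2068]
tool_rot: [[0.279, 0.96, -0.001], [0.96, -0.279, -0.001], [-0.001, -0.001, -1.0]]
contact_force: [-0.7, -0.0, -0.0]
opening: 0.0858
grip_force: 0.0
pot ((0.43710100650787354, 0.34930235147476196), 0.030263913795351982) [0.4376 0.3503 0.0523] 2693 ztop 0.05229446973645313
norm shift [-0.0029  0.0049  0.5346] y angle -16.01
2.05 [0.4379 0.3505 0.2069] [[0.276, 0.961, -0.001], [0.961, -0.276, 0.0], [-0.0, -0.001, -1.0]] [-0.961  0.356  0.346  1.532 -0.125  1.277 -0.878] [-1.   0.4 -0.9] 0.08583405686759607
```

View pics/wrist1.png

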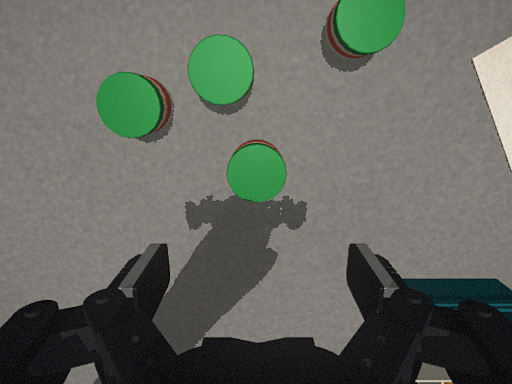

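The wrist view shows the target lid at (257,172), centred between the fingers, with the other pots well clear. The third view puts it at (0.437, 0.350), top at 52 mm. Descending and gripping.

```bash
python3 -m jog '[0,0,0.2,0,1, 0,0,0.2,0,1, 0,0,0.2,0,1, 0,0,0.2,0,1, 0,0,0.1,0,1, 0,0,0.065,0,1, 0,0,0,0,1]'; python3 -m jog '[0,0,0,0,0, 0,0,0,0,0, 0,0,0,0,0, 0,0,0,0,0, 0,0,0,0,0, 0,0,0,0,0, 0,0,0,0,0, 0,0,0,0,0]'; python3 -m jog '[0,0,0,0,0, 0,0,0,0,0, 0,0,-0.1,0,0, 0,0,-0.2,0,0, 0,0,-0.2,0,0,0,0,-0.2,0,0, 0,0,-0.1,0,0, 0,0,0,0,0]'; python3 rel.py 0.602 0.079 0.175
```

```text
t: 2.75
tcp_pos: [0.4362, 0.3507, 0.0127]
tool_rot: [[0.274, 0.962, -0.003], [0.962, -0.274, -0.002], [-0.002, -0.003, -1.0]]
contact_force: [-0.4, 0.4, 1.0]
opening: 0.0852
grip_force: 0.0
t: 3.55
tcp_pos: [0.4398, 0.3517, 0.0165]
tool_rot: [[0.277, 0.961, 0.003], [0.961, -0.277, 0.004], [0.004, 0.002, -1.0]]
contact_force: [-0.9, 0.7, 6.1]
opening: 0.0593
grip_force: 65.0
t: 4.35
tcp_pos: [0.4406, 0.3514, 0.1781]
tool_rot: [[0.277, 0.961, 0.006], [0.961, -0.277, 0.005], [0.007, 0.004, -1.0]]
contact_force: [-0.7, 0.2, -1.9]
opening: 0.0595
grip_force: 65.2
norm shift [-1.0847  1.1528  0.013 ] y angle -16.1
4.35 [0.4406 0.3514 0.1781] [[0.277, 0.961, 0.006], [0.961, -0.277, 0.005], [0.007, 0.004, -1.0]] [-0.96   0.376  0.346  1.578 -0.135  1.203 -0.87 ] [-0.7  0.2 -1.9] 0.059524337505620015
```

```bash
python3 -m jog '[-0.1,0.15,0,0,0, -0.1,0.17,0,0,0, -0.1,0.17,0,0,0, -0.1,0.17,0,0,0, -0.1,0.17,0,0,0, -0.1,0.17,0,0,0, 0,0.15,0,0,0, 0,0,0,0,0]'
python3 - <<'E'
from h import *
im,d,K,T=grab("wrist"); cv2.imwrite("pics/wrist2.png",im); P=cloud(d,K,T); P[d<=0]=9
np.savez("w2.npz",P=P,im=im)
c,s=np.cos(-.2805),np.sin(-.2805); R=np.array([[c,-s],[s,c]])
B=P.copy(); B[...,:2]=(P[...,:2]-[.5957,.0306])@R
q=B[(B[...,2]>.05)&(B[...,2]<.068)&(abs(B[...,0])<.09)&(B[...,1]<.14)&(B[...,1]>-.05)]
print(len(q), q.min(0).round(4),q.max(0).round(4))
a=q[(abs(q[:,0])<.05)&(q[:,1]>.09)]; print("+y rim",a.min(0),a.max(0),a.mean(0),np.polyfit(a[:,0],a[:,1],1))
a=q[(q[:,0]<-.06)&(q[:,1]<.1)]; print("front rim",len(a),a.min(0) if len(a) else 0,a.max(0) if len(a) else 0)
f=B[(abs(B[...,2])<.012)&(abs(B[...,0])<.07)&(abs(B[...,1]-.05)<.05)]; print("floor",len(f),np.median(f[:,2]) if len(f) else 0)
st()
E
```

```text
t: 5.15
tcp_pos: [0.6286, 0.1654, 0.1711]
tool_rot: [[0.284, 0.959, -0.001], [0.959, -0.284, -0.005], [-0.005, 0.001, -1.0]]
contact_force: [-0.0, -0.0, -2.4]
opening: 0.0594
grip_force: 65.5
1423 [-0.0781 -0.0438  0.05  ] [0.083 0.112 0.068]
+y rim [-0.04976816  0.10365685  0.05001384] [0.04995486 0.11130037 0.06181891] [0.03814878 0.10818402 0.05687552] [-0.02544356  0.10915466]
front rim 260 [-0.076126   -0.04380743  0.05001588] [-0.07154395  0.0999793   0.0616164 ]
floor 291 0.004801384724174684
5.2 [0.6263 0.1682 0.1711] [[0.281, 0.96, -0.004], [0.96, -0.281, -0.003], [-0.004, -0.003, -1.0]] [-0.54   0.573  0.41   1.313 -0.224  1.305 -0.415] [-0.6  0.4 -1.9] 0.059150625946123025
```

View pics/wrist2.png

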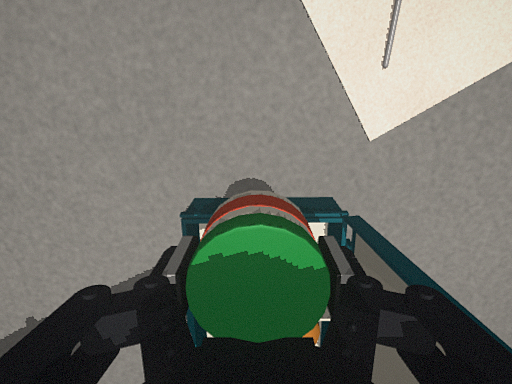

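The wrist view shows the pot held upright at (257,285), with the box rim behind it at (265,205). The rim measured here agrees with my box pose to about 1 mm. Moving over the bay and lowering.

```bash
python3 rel.py 0.6012 0.0784 0.0205
```

```text
norm shift [-0.4631  0.0078  0.7548] y angle -16.34
5.2 [0.6263 0.1682 0.1711] [[0.281, 0.96, -0.004], [0.96, -0.281, -0.003], [-0.004, -0.003, -1.0]] [-0.54   0.573  0.41   1.313 -0.224  1.305 -0.415] [-0.6  0.4 -1.9] 0.059150625946123025
```

```bash
python3 -m jog '[-0.12,0.002,0,0,0, -0.12,0.002,0,0,0, -0.12,0.002,0,0,0, -0.1,0.002,0,0,0, 0,0,0,0,0, 0,0,0,0,0]';python3 rel.py 0.6012 0.0784 0.0205;  python3 -m jog '[0,0,0.1,0,0, 0,0,0.15,0,0, 0,0,0.15,0,0, 0,0,0.1,0,0, 0,0,0.1,0,0, 0,0,0.05,0,0, 0,0,0,0,0]'; python3 rel.py 0.6012 0.0784 0.0205
```

```text
t: 5.8
tcp_pos: [0.6016, 0.0831, 0.1738]
tool_rot: [[0.277, 0.961, -0.001], [0.961, -0.277, 0.001], [0.001, -0.001, -1.0]]
contact_force: [0.5, 1.1, -2.1]
opening: 0.0592
grip_force: 65.5
norm shift [-0.0242  0.0057  0.7666] y angle -16.08
5.8 [0.6016 0.0831 0.1738] [[0.277, 0.961, -0.001], [0.961, -0.277, 0.001], [0.001, -0.001, -1.0]] [-0.454  0.484  0.43   1.448 -0.207  1.255 -0.284] [ 0.5  1.1 -2.1] 0.059248072175060625
t: 6.5
tcp_pos: [0.6007, 0.084, 0.0424]
tool_rot: [[0.275, 0.961, -0.004], [0.961, -0.275, 0.0], [-0.001, -0.004, -1.0]]
contact_force: [0.4, 0.5, -1.8]
opening: 0.0597
grip_force: 65.5
norm shift [-0.0264  0.0106  0.1093] y angle -15.96
6.5 [0.6007 0.084  0.0424] [[0.275, 0.961, -0.004], [0.961, -0.275, 0.0], [-0.001, -0.004, -1.0]] [-0.432  0.612  0.39   1.594 -0.265  0.992 -0.237] [ 0.4  0.5 -1.8] 0.05970268021724923
```

```bash
python3 -m jog '[-0.02,0,0.04,0,0, 0,0,0.03,0,0, 0,0,0.02,0,0, 0,0,0.01,0,0, 0,0,0,0,0]'; python3 rel.py 0.6012 0.0784 0.0205
```

```text
t: 7.0
tcp_pos: [0.6011, 0.0785, 0.0242]
tool_rot: [[0.277, 0.961, -0.0], [0.961, -0.277, 0.0], [0.0, -0.0, -1.0]]
contact_force: [0.1, -0.3, -2.1]
opening: 0.0595
grip_force: 65.5
norm shift [-0.0003  0.0007  0.0185] y angle -16.09
7.0 [0.6011 0.0785 0.0242] [[0.277, 0.961, -0.0], [0.961, -0.277, 0.0], [0.0, -0.0, -1.0]] [-0.42   0.632  0.384  1.613 -0.276  0.951 -0.222] [ 0.1 -0.3 -2.1] 0.05947167366131317
```

```bash
python3 -m jog '[0,0,0.01,0,0, 0,0,0.006,0,0, 0,0,0.005,0,0, 0,0,0,0,0]'
```

```text
t: 7.4
tcp_pos: [0.6012, 0.0784, 0.0206]
tool_rot: [[0.277, 0.961, 0.0], [0.961, -0.277, 0.0], [0.0, 0.0, -1.0]]
contact_force: [-1.5, -1.5, 1.7]
opening: 0.0593
grip_force: 65.8
```

Force went from −2 to +1.7 N, so the pot is standing. Releasing.

```bash
python3 -m jog '[0,0,0,0,0.95, 0,0,0,0,0.95, 0,0,0,0,0.95, 0,0,0,0,0.95, 0,0,0,0,0.95, 0,0,0,0,0.95]'; python3 -m jog '[0,0,-0.1,0,0.95, 0,0,-0.2,0,0.95, 0,0,-0.2,0,0.95, 0,0,-0.2,0,0.95, 0,0,-0.2,0,0.5, 0,0,-0.2,0,0, 0,0,-0.2,0,0, 0,0,0,0,0]'
python3 - <<'E'
from h import *
c,s=np.cos(-.2805),np.sin(-.2805); R=np.array([[c,-s],[s,c]])
im,d,K,T=grab("wrist"); cv2.imwrite("pics/wrist3.png",im); P=cloud(d,K,T); hsv=cv2.cvtColor(im,cv2.COLOR_BGR2HSV)
q=P[(cv2.inRange(hsv,(50,100,40),(75,255,255))>0)&(d>0)]; q=q[(np.hypot(*(q[:,:2]-[.6012,.0784]).T)<.08)&(q[:,2]>.045)]
(x,y),r=cv2.minEnclosingCircle(q[:,:2].astype(np.float32)); A=np.c_[q[:,:2],np.ones(len(q))]; print("pot box",(np.array([x,y])-[.5957,.0306])@R,r,np.median(q[:,2]),"tilt",np.linalg.lstsq(A,q[:,2],rcond=None)[0]); st()
E
```

```text
t: 8.0
tcp_pos: [0.6012, 0.0784, 0.0201]
tool_rot: [[0.277, 0.961, 0.0], [0.961, -0.277, 0.0], [0.0, 0.0, -1.0]]
contact_force: [0.6, 0.1, 0.2]
opening: 0.0811
grip_force: 0.0
t: 8.8
tcp_pos: [0.6046, 0.0781, 0.2873]
tool_rot: [[0.277, 0.961, 0.014], [0.961, -0.277, 0.002], [0.005, 0.013, -1.0]]
contact_force: [0.5, 0.3, 0.9]
opening: 0.0229
grip_force: 0.0
pot box [-0.00818501  0.04547625] 0.029951930046081543 0.05629040530192392 tilt [-0.00513617 -0.00890433  0.06001882]
8.85 [0.6031 0.0781 0.2839] [[0.277, 0.961, 0.008], [0.961, -0.277, 0.001], [0.003, 0.007, -1.0]] [-0.449  0.428  0.452  1.259 -0.184  1.487 -0.3  ] [-0.1 -1.  -1.3] 0.015268194290561228
```

View pics/wrist3.png

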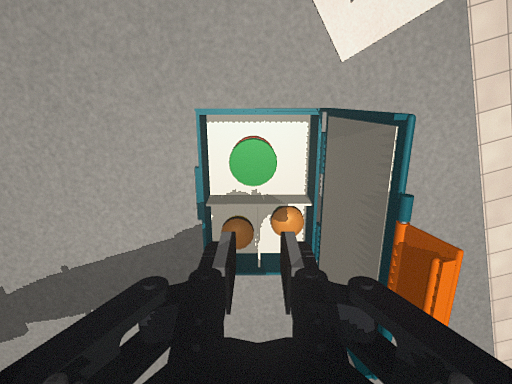

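The view shows the pot standing in the large compartment at (253,160), box frame (−8, 45) mm and level. Both cookies are in place and the clip sticks out from the lid at (430,275). Next, with fingers shut, I go round over the lid at box y = −90 to push it from behind.

```bash
cat > bx.py <<'E'
import sys
from h import *
c,s=np.cos(-.2805),np.sin(-.2805); Rb=np.array([[c,-s,0],[s,c,0],[0,0,1]]); o=np.array([.5957,.0306,0])
S=manip.read_state(); R=np.array(S["tool_rot"]); p=np.array(S["tcp_pos"])
print("t",S["t"],"box pos",((p-o)@Rb*1000).round(1),"yaw",np.degrees(np.arctan2(R[1,1],R[0,1])).round(2),"F box",(np.array(S["contact_force"])@Rb).round(1),"q",np.round(S["joint_positions"],2))
for a in sys.argv[1:]:
    w=o+Rb@(np.array(list(map(float,a.split(','))))/1000); print(a,"norm",((w-p)@R/.2).round(3),"r",np.hypot(*w[:2]).round(3)); p=w
E
python3 bx.py=; python3 bx.py -8,-90,300 145,-90,300 145,-90,205
```

```text
t 8.85 box pos [ -6.1  47.7 283.9] yaw -16.1 F box [ 0.2 -1.  -1.3] q [-0.45  0.43  0.45  1.26 -0.18  1.49 -0.3 ]
-8,-90,300 norm [-0.688 -0.009 -0.083] r 0.566
145,-90,300 norm [0.    0.765 0.006] r 0.717
```

```bash
python3 -m jog '[-0.14,0,-0.04,0,0, -0.18,0,-0.04,0,0, -0.18,0,0,0,0, -0.18,0,0,0,0, 0,0.15,0,0,0, 0,0.2,0,0,0, 0,0.2,0,0,0, 0,0.2,0,0,0]'; python3 -m jog '[0,0,0,0,0, 0,0,0,0,0]' >/dev/null; python3 bx.py 145,-90,300 145,-90,205
```

```text
t: 9.65
tcp_pos: [0.7083, -0.0936, 0.2943]
tool_rot: [[0.277, 0.961, -0.002], [0.961, -0.277, 0.001], [0.001, -0.003, -1.0]]
contact_force: [1.2, 0.1, 1.6]
opening: -0.0001
grip_force: 0.0
t 9.85 box pos [141.7 -89.2 291.7] yaw -16.15 F box [-1.2  0.  -0.1] q [-0.09  0.71  0.49  0.8  -0.31  1.69 -0.03]
145,-90,300 norm [-0.004  0.016 -0.041] r 0.717
145,-90,205 norm [0.001 0.003 0.475] r 0.717
```

```bash
python3 -m jog '[0,0.016,0.1,0,0, 0,0,0.2,0,0, 0,0,0.135,0,0, 0,0,0,0,0, 0,-0.08,0,0,0, 0,-0.08,0,0,0, 0,-0.08,0,0,0, 0,-0.08,0,0,0]'; python3 bx.py 29,-90,193
```

```text
t: 10.65
tcp_pos: [0.6498, -0.0771, 0.213]
tool_rot: [[0.277, 0.961, 0.007], [0.961, -0.277, -0.0], [0.002, 0.007, -1.0]]
contact_force: [2.5, -0.9, -0.6]
opening: -0.0
grip_force: 1.0
t 10.65 box pos [ 81.8 -88.5 213. ] yaw -16.08 F box [ 2.6 -0.2 -0.6] q [-0.2   0.56  0.5   1.24 -0.26  1.39 -0.01]
29,-90,193 norm [-0.008 -0.265  0.098] r 0.602
```

```bash
python3 -m jog '[0,-0.066,0.024,0,0, 0,-0.066,0.024,0,0, 0,-0.066,0.024,0,0, 0,-0.066,0.024,0,0, 0,-0.053,0.038,0,0, 0,-0.053,0.038,0,0, 0,-0.053,0.038,0,0, 0,0,0,0,0]'; python3 bx.py -27,-90,142 -43,-90,107 -48,-90,80
```

```text
t: 11.45
tcp_pos: [0.5669, -0.0529, 0.1692]
tool_rot: [[0.277, 0.961, 0.002], [0.961, -0.277, 0.002], [0.002, 0.002, -1.0]]
contact_force: [0.6, 0.5, 0.2]
opening: -0.0
grip_force: 0.0
t 11.45 box pos [ -4.5 -88.2 169.2] yaw -16.06 F box [0.4 0.7 0.2] q [-0.3   0.42  0.5   1.57 -0.21  1.21 -0.04]
-27,-90,142 norm [-0.009 -0.113  0.136] r 0.547
-43,-90,107 norm [-0.    -0.08   0.175] r 0.531
-48,-90,80 norm [-0.    -0.025  0.135] r 0.526
```

```bash
python3 -m jog '[0,-0.037,0.045,0,0, 0,-0.037,0.045,0,0, 0,-0.037,0.045,0,0, 0,-0.027,0.058,0,0, 0,-0.027,0.058,0,0, 0,-0.027,0.058,0,0, 0,0,0,0,0]'; python3 bx.py -48,-90,80;  python3 -m jog '[0,-0.008,0.04,0,0, 0,-0.008,0.04,0,0, 0,-0.008,0.04,0,0, 0,0,0.02,0,0, 0,0,0.01,0,0, 0,0,0,0,0]'; python3 bx.py -48,-90,70
```

```text
t: 12.15
tcp_pos: [0.5305, -0.0425, 0.1058]
tool_rot: [[0.277, 0.961, -0.0], [0.961, -0.277, 0.001], [0.001, -0.001, -1.0]]
contact_force: [0.1, 0.3, -0.3]
opening: 0.0
grip_force: 0.0
t 12.15 box pos [-42.4 -88.3 105.8] yaw -16.08 F box [ 0.   0.3 -0.3] q [-0.32  0.41  0.49  1.76 -0.22  1.03 -0.04]
-48,-90,80 norm [-0.008 -0.028  0.129] r 0.526
t: 12.75
tcp_pos: [0.5259, -0.0416, 0.0748]
tool_rot: [[0.277, 0.961, -0.001], [0.961, -0.277, -0.0], [-0.0, -0.001, -1.0]]
contact_force: [-0.9, 0.3, -0.1]
opening: 0.0001
grip_force: 0.0
t 12.75 box pos [-47.1 -88.7  74.8] yaw -16.09 F box [-0.9  0.1 -0.1] q [-0.32  0.44  0.48  1.8  -0.24  0.96 -0.02]
-48,-90,70 norm [-0.007 -0.005  0.024] r 0.526
```

```bash
cat > lid.py <<'E'
from h import *
import sys
c,s=np.cos(-.2805),np.sin(-.2805); R=np.array([[c,-s],[s,c]])
for n in ("scene","top"):
    im,d,K,T=grab(n); P=cloud(d,K,T); P[d<=0]=9; B=P.copy(); B[...,:2]=(P[...,:2]-[.5957,.0306])@R
    hsv=cv2.cvtColor(im,cv2.COLOR_BGR2HSV); o=B[(cv2.inRange(hsv,(3,120,80),(22,255,255))>0)]; o=o[(abs(o[:,1])<.06)&(abs(o[:,0]+.1)<.08)&(o[:,2]<.3)]
    if len(o): print(n,"clip",len(o),o.min(0).round(4),o.max(0).round(4),"slope dz/dx",np.polyfit(o[:,0],o[:,2],1).round(3))
    m=(abs(B[...,1]-.05)<.05)&(abs(B[...,0])<.07)&(B[...,2]<.3); b=B[m]
    if len(b): print(n,"lid",len(b),np.median(b[:,2]),np.polyfit(b[:,0],b[:,2],1).round(4))
    if n==sys.argv[1]: cv2.imwrite(sys.argv[2],cv2.resize(im[80:300,100:400],None,fx=2.5,fy=2.5) )
E
python3 lid.py scene pics/lid1.png
```

```text
scene clip 449 [-0.1356 -0.0456 -0.0021] [-0.0854  0.0442  0.0862] slope dz/dx [-0.178  0.059]
scene lid 1791 0.0725790874684108 [-0.0453  0.0725]
top clip 639 [-0.1358 -0.0437 -0.0046] [-0.0803  0.0399  0.0899] slope dz/dx [-0.285  0.045]
top lid 2072 0.07394929194074318 [-0.0465  0.0737]
```

View pics/lid1.png

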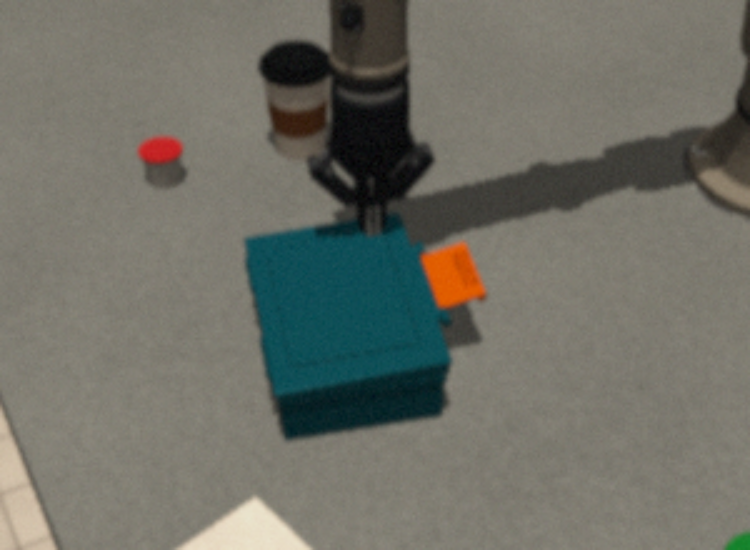

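The scene view shows the lid down over the box with the clip sticking straight out at (452,275) and the fingers on the lid. Its slope is about 0.046 rad, so it is just short of closed. Pressing a little further.

```bash
python3 -m jog '[0,0,0.012,0,0, 0,0,0.012,0,0, 0,0,0.01,0,0, 0,0,0.01,0,0, 0,0,0,0,0, 0,0,0,0,0]'; python3 bx.py
```

```text
t: 13.45
tcp_pos: [0.5264, -0.0417, 0.068]
tool_rot: [[0.277, 0.961, 0.0], [0.961, -0.277, 0.001], [0.001, -0.0, -1.0]]
contact_force: [-4.4, -0.5, 10.9]
opening: -0.0001
grip_force: 5.3
t 13.45 box pos [-46.6 -88.7  68. ] yaw -16.09 F box [-4.1 -1.7 10.9] q [-0.31  0.45  0.47  1.81 -0.25  0.95 -0.02]
```

Bottomed out at 68 mm with 11 N, as expected for a closed lid. Next I lift and turn the tool 90°, so the narrow side of the fingers faces the clip, and go above it.

```bash
python3 -m jog '[0,0,-0.1,0,0, 0,0,-0.15,0,0, 0,0,0,-0.0227,0, 0,0,0,-0.0227,0, 0,0,0,-0.0227,0, 0,0,0,-0.0227,0, 0,0,0,-0.0227,0, 0,0,0,-0.0227,0]' >/dev/null; python3 -m jog '[0,0,0,-0.0227,0, 0,0,0,-0.0227,0, 0,0,0,-0.0227,0, 0,0,0,-0.0227,0, 0,0,0,-0.0227,0, 0,0,0,0,0, 0,0,0,0,0]' ; python3 bx.py -124,0,110 -124,0,30 -105,0,26; python3 lid.py none x
```

```text
t: 14.95
tcp_pos: [0.5263, -0.0417, 0.1163]
tool_rot: [[-0.959, 0.282, -0.0], [0.282, 0.959, 0.0], [0.0, 0.0, -1.0]]
contact_force: [0.2, -0.3, -0.5]
opening: 0.0002
grip_force: 0.0
t 14.95 box pos [-46.7 -88.7 116.3] yaw 73.62 F box [ 0.3 -0.3 -0.5] q [-0.09  0.36  0.18  1.75 -0.07  1.04  1.4 ]
-124,0,110 norm [0.389 0.441 0.032] r 0.481
-124,0,30 norm [-0.  -0.   0.4] r 0.481
-105,0,26 norm [-0.095  0.001  0.02 ] r 0.498
scene clip 452 [-0.1598 -0.0495 -0.0033] [-0.0856  0.0438  0.0763] slope dz/dx [-0.057  0.063]
scene lid 1784 0.06876879582087447 [0.001  0.0687]
top clip 631 [-0.1357 -0.0438 -0.0045] [-0.0831  0.0393  0.0806] slope dz/dx [-0.229  0.043]
top lid 2087 0.07012723211969529 [0.0035 0.0701]
```

The lid slope is now about 0.002, so it is closed and staying. Pressing the clip down from above.

```bash
python3 -m jog '[0.08,0.09,0,0,0, 0.1,0.11,0,0,0, 0.1,0.12,0,0,0, 0.109,0.12,0.03,0,0, 0,0,0.1,0,0, 0,0,0.05,0,0, 0,0,0.05,0,0, 0,0,0,0,0]'; python3 bx.py;  python3 -m jog '[0,0,0.05,0,0, 0,0,0.05,0,0, 0,0,0.05,0,0, 0,0,0.04,0,0, 0,0,0,0,0]'; python3 bx.py -105,0,26
```

```text
t: 15.85
tcp_pos: [0.4754, 0.0634, 0.0692]
tool_rot: [[-0.96, 0.281, -0.003], [0.281, 0.96, -0.001], [0.002, -0.002, -1.0]]
contact_force: [-1.2, 0.1, 0.1]
opening: -0.0002
grip_force: 0.0
t 15.85 box pos [-124.6   -1.8   69.2] yaw 73.67 F box [-1.1 -0.3  0.1] q [-0.27  0.33  0.12  1.92 -0.05  0.89  1.16]
t: 16.35
tcp_pos: [0.4747, 0.0644, 0.0309]
tool_rot: [[-0.96, 0.279, -0.003], [0.279, 0.96, -0.001], [0.003, -0.002, -1.0]]
contact_force: [-0.7, -0.2, -0.1]
opening: -0.0001
grip_force: 0.0
t 16.35 box pos [-125.6   -1.    30.9] yaw 73.8 F box [-0.6 -0.4 -0.1] q [-0.26  0.39  0.12  1.95 -0.06  0.8   1.17]
-105,0,26 norm [-0.103  0.005  0.024] r 0.498
```

```bash
python3 -m jog '[-0.03,0,0.012,0,0, -0.04,0,0.01,0,0, -0.03,0,0,0,0, -0.01,0,0,0,0, 0,0,0,0,0]'; python3 bx.py; python3 lid.py none x
```

```text
t: 16.85
tcp_pos: [0.4948, 0.0592, 0.0271]
tool_rot: [[-0.96, 0.278, -0.006], [0.278, 0.96, 0.001], [0.006, -0.001, -1.0]]
contact_force: [-4.1, 2.1, -1.1]
opening: 0.0002
grip_force: 2.8
t 16.85 box pos [-104.9   -0.4   27.1] yaw 73.84 F box [-4.5  0.9 -1.1] q [-0.24  0.43  0.12  1.9  -0.07  0.82  1.2 ]
scene clip 64 [-0.1018 -0.0413  0.0418] [-0.0853  0.041   0.0771] slope dz/dx [1.133 0.168]
scene lid 1923 0.06901907829606779 [-0.404   0.0787]
top lid 709 0.06934555342832982 [0.0114 0.069 ]
```

```bash
python3 -m jog '[-0.01,0,0,0,0, -0.01,0,0,0,0, -0.01,0,0,0,0, 0,0,0,0,0]'; python3 bx.py; python3 -m jog '[-0.01,0,0,0,0, -0.01,0,0,0,0, -0.01,0,0,0,0, 0,0,0,0,0]'; python3 bx.py
```

```text
t: 17.35
tcp_pos: [0.4946, 0.0592, 0.0268]
tool_rot: [[-0.961, 0.277, -0.018], [0.277, 0.961, 0.002], [0.018, -0.003, -1.0]]
contact_force: [-16.2, 3.3, 10.8]
opening: 0.0
grip_force: 8.5
t 17.35 box pos [-105.    -0.5   26.8] yaw 73.92 F box [-16.5  -1.3  10.8] q [-0.24  0.44  0.11  1.89 -0.07  0.83  1.2 ]
t: 17.75
tcp_pos: [0.4944, 0.0592, 0.0267]
tool_rot: [[-0.961, 0.276, -0.03], [0.276, 0.961, 0.004], [0.03, -0.005, -1.0]]
contact_force: [-27.4, 6.3, 22.7]
opening: -0.0002
grip_force: 14.3
t 17.75 box pos [-105.2   -0.6   26.7] yaw 74.0 F box [-28.1  -1.5  22.7] q [-0.24  0.44  0.11  1.88 -0.07  0.85  1.21]
```

It is stopped firmly at x = −105, exactly where a closed clip would put the fingers. Backing off to look.

```bash
python3 -m jog '[0.08,0,0,0,0, 0.15,0,0,0,0, 0.2,0,-0.05,0,0, 0.1,0,-0.2,0,0, 0,0,-0.2,0,0, 0,0,-0.2,0,0, 0,0,0,0,0]'; python3 bx.py; python3 lid.py scene pics/end1.png
python3 - <<'E'
from h import *
im,d,K,T=grab("wrist"); cv2.imwrite("pics/wend.png",im)
c,s=np.cos(-.2805),np.sin(-.2805); R=np.array([[c,-s],[s,c]])
P=cloud(d,K,T); P[d<=0]=9; B=P.copy(); B[...,:2]=(P[...,:2]-[.5957,.0306])@R
hsv=cv2.cvtColor(im,cv2.COLOR_BGR2HSV); o=B[cv2.inRange(hsv,(3,120,60),(22,255,255))>0]; o=o[(abs(o[:,1])<.05)&(abs(o[:,0]+.1)<.05)]
if len(o): print(len(o),o.min(0).round(4),o.max(0).round(4),"dx/dz of face",np.polyfit(o[(o[:,2]<.055)][:,2],o[o[:,2]<.055][:,0],1).round(3))
E
```

```text
t: 18.45
tcp_pos: [0.4133, 0.0857, 0.1645]
tool_rot: [[-0.96, 0.279, 0.016], [0.279, 0.96, 0.004], [-0.014, 0.008, -1.0]]
contact_force: [1.6, -0.0, 0.1]
opening: 0.0001
grip_force: 0.0
t 18.45 box pos [-190.5    2.5  164.5] yaw 73.78 F box [1.5 0.4 0.1] q [-0.35  0.09  0.12  1.96 -0.01  1.08  1.06]
scene clip 70 [-0.1135 -0.0577  0.0002] [-0.0849  0.0392  0.0711] slope dz/dx [2.288 0.271]
scene lid 1780 0.06885672147670119 [0.0023 0.0688]
top lid 1726 0.07018173873621791 [-0.0028  0.0701]
32 [-0.0947 -0.0424  0.0007] [-0.0808  0.0397  0.0379] dx/dz of face [-0.231 -0.087]
```

View pics/wend.png

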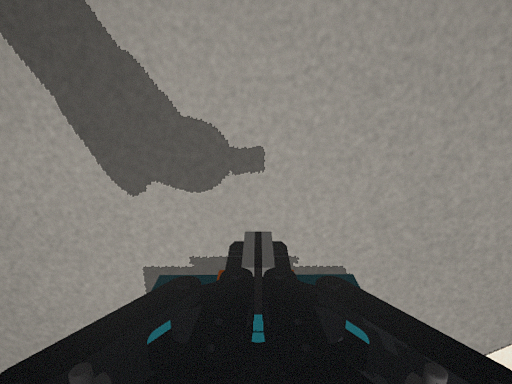

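The wrist view shows no protruding clip, only a bit of orange at (222,275) beside the fingers, which hide the rest. Shifting sideways to see its face.

```bash
python3 -m jog '[0.05,0.2,-0.1,0,0, 0.05,0.2,-0.1,0,0, 0,0.15,-0.1,0,0, 0,0.1,-0.1,0,0, 0,0,0,0,0, 0,0,0,0,0]' >/dev/null
python3 - <<'E'
from h import *
im,d,K,T=grab("wrist"); cv2.imwrite("pics/wend2.png",im)
c,s=np.cos(-.2805),np.sin(-.2805); R=np.array([[c,-s],[s,c]])
P=cloud(d,K,T); P[d<=0]=9; B=P.copy(); B[...,:2]=(P[...,:2]-[.5957,.0306])@R
hsv=cv2.cvtColor(im,cv2.COLOR_BGR2HSV); o=B[cv2.inRange(hsv,(3,120,50),(22,255,255))>0]; o=o[(abs(o[:,1])<.05)&(abs(o[:,0]+.1)<.05)]
f=o[(o[:,2]<.055)&(o[:,2]>.015)]
print(len(o),np.percentile(o,[2,50,98],axis=0).round(4).tolist(),"dx/dz of face",np.polyfit(f[:,2],f[:,0],1).round(3),len(f)); st()
E
```

```text
1615 [[-0.0952, -0.0402, 0.0206], [-0.0938, -0.0018, 0.0511], [-0.0877, 0.0366, 0.0686]] dx/dz of face [ 0.011 -0.094] 913
19.25 [0.4234 0.2131 0.236 ] [[-0.96, 0.281, -0.003], [0.281, 0.96, -0.003], [0.002, -0.004, -1.0]] [-5.140e-01  1.560e-01  1.300e-02  1.696e+00 -1.000e-03  1.293e+00
  7.850e-01] [-1.   0.3 -0.8] 6.492788289022238e-05
```

View pics/wend2.png

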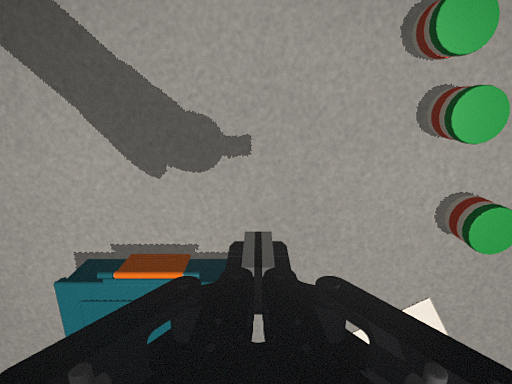

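View pics/end1.png

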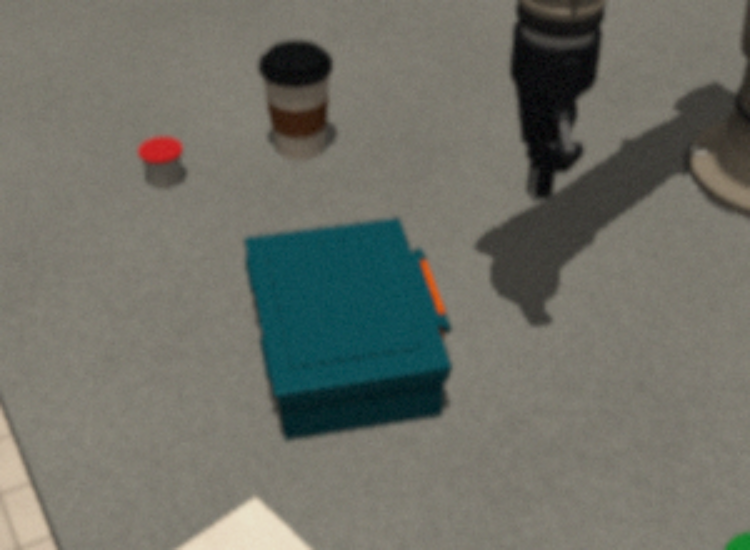

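The wrist view shows the clip flat on the front at (152,266): face at x = −94 mm, slope 0.01 rad from vertical. The scene view shows the lid flat, with the cup and pod where they were. The robot touches nothing, so I'm handing in.

```bash
python3 -c "
from workcell import manip
print(manip.finish_job())"
```

```text
the job is handed in; nothing more can be done
None
```

I set the pot upright in the large compartment, closed the lid and snapped the clip flat behind its catch, with the cup, pod and cookies not disturbed; I handed the job in at about 19 s and got no verdict back.

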